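Hold the bench loupe in focus over a rosette

ROBOT

A 6-joint arm with a two-finger parallel gripper is mounted at the origin on the work surface. World frame = base frame: x ahead of the robot, y to its left, z up, the work surface at z = 0. Lengths are in mm, angles in rad, forces in N, time in s.
With the tool pointing down it reaches from about 325 to 900 mm from the base axis. Payload 6.1 kg.
Tool frame: the origin (TCP) lies at the very end of the fingers, on their centre line; the grasp point (between the pads) lies 19 mm behind it; x points along the fingers, y is the direction in which the jaws open and shut, and the axes are right-handed (so a half turn about x gives the same grasp; the last joint's range is limited). The gripper opens to 85 mm and grips with 20 to 120 N. Pads are 22 mm wide; open, the fingers measure 114 mm over their backs; the gripper's body (76 mm by 85 mm) begins 54 mm behind the grasp point. The pads swing forward as they close: fully open they stand 13 mm farther back than shut.
Start: joints at [-1.418, 0.22, 1.526, -0, 1.395, -0.126], TCP at [171.994, -600.861, 231.3] pointing down, gripper open.
Joint ranges: [-2.98, 2.98], [-0.91, 2.08], [0.09, 2.57], [-1.24, 4.39], [0.2, 2.65], [-2.68, 2.68]. Speed limits (rad/s): [2.57, 2.57, 3.01, 3.14, 3.14, 3.14].

INTERFACE

Orientations are given as [roll, pitch, yaw] about the fixed x, y, z axes, in that order (R = Rz(yaw) Ry(pitch) Rx(roll)).
In Python, from workcell import env, optics, order gives the robot as it stands.
- The arm moves only by the shell command python3 -m pendant 'ROWS' [FORCE]. ROWS is JSON, a list of rows, each a list of 7 numbers: the shift along the tool's x, y, z in m, then the turn, a rotation vector about the tool's x, y, z in rad, then the closure, from -1 (fully open) to 1 (shut). A call has 1 to 5 rows; each row shifts and turns the pose as measured when the row begins, along the tool's axes as they then stand; what a row does not reach is not made up. A row lasts 1/10 s, in which the tool goes at most 50 mm and 8.59 degrees, less where a joint would pass 70% of its speed; a pose out of reach is approached as far as the arm can. A call is refused whole if a number of a shift passes 0.05 or a number of a turn 0.15, either way. A call with a gripper value outside its range is refused whole. The fingers move at their own pace and stop on an object; FORCE is the grip in N (left out, the last holds). Time passes only in rows, so rows that do not move let the fingers close. It gives the time, the measured TCP pose, the force and the opening at its end, in the units of the state.
- env.sense(): the state, without advancing time (a new reading comes with each control period).
- optics.capture(name): name is "scene" or "top" or "wrist"; returns the picture (420x560x3 uint8, red, green, blue); there is no depth.
- optics.camera_params(name): a dict with "intrinsics" (3x3 intrinsics, pixels), "cam_to_world" (4x4, takes a point from camera to world coordinates); the wrist camera has in their place "tool_from_camera" (4x4, takes a point from camera to tool coordinates, whose origin is the TCP and whose axes are the tool frame's). Camera axes: x right, y up, looking along -z (the intrinsics and any distortion apply to the point x, -y, -z); pixel columns grow to the right and rows downward; lengths in mm; the calibration is good to about 2 mm. A picture is of the moment at which its call begins: read the wrist's pose just before it. camera_params takes no time and is no camera call.
- order.finish_job(): hands the job in, once; it reports no verdict.
Trained networks look in the newest picture that a camera, given by its name, has taken for a name from the list of things; names that differ only in an ending like _2 or _b are one class to them, and where a whole thing is asked for, a point or a joint stands for the part that bears it (a point fixed in the world has none). Each returns a list of dicts, best first, with "p" (0 to 1); they miss things now and then, are a little off and sometimes report something else, mostly with a low value. They report only what shows in the picture. A call takes as long as a camera call. They do not tell look-alikes from the thing itself.
- optics.spot_in(camera, thing): "box" ([centre column, centre row, width, height] in pixels, round what is visible of it).
- optics.outline_of(camera, thing): "mask" (420x560 bool, what is visible of it) and "box" ([centre column, centre row, width, height] in pixels, round what is visible of it).
The state is a dict: "time": time; "qpos": joint angles; "qd": joint speeds; "joint_torque": joint torques, N m; "tool_pos": TCP position; "orientation": TCP orientation; "ft_force": force on the tool from outside, world axes, zero at the start; "ft_torque": the same for the moment, N m; "finger_gap": opening from 0.0 (shut) to 1.0 (fully open).
Only numpy, scipy, OpenCV 4.12 (cv2) and the standard library are available. Lean on these libraries where they do the work, as an engineer would, in place of code of your own. Each camera call takes 0.05 s, during which the arm holds its last target. There are 200 camera calls.

TASK

Pick the loupe off its wooden rest by the handle, gripping it lightly (about 20 to 40 N; the hollow handle must not be crushed), and hold its lens centred over the round rosette brooch on the bench pin, level, at the focal height shown by the brass collar on the gauge post. Do not disturb the jewellery on the pin or shift the collar. Finish while still holding the loupe steady there: do not put it down or let go.

Things in the scene. Friction and masses are not known exactly. Their poses are not given: they have to be found in the camera images.
- handle (a point): The loupe's handle: a black plastic bar 95 mm long, 18 mm wide and 16 mm high with flat sides. This point is its centre, half-way up. Its x axis runs along the handle towards the lens, its z axis is square to the lens (up as it lies). Apart from its ends (see the rest) the handle is free to be pinched across its width at this point. The loupe weighs about 80 to 140 g and balances about 10 to 25 mm from this point towards the lens.
- lens (a point): Centre of the loupe's lens: clear glass in a steel ring 64 mm across and 10 mm thick, 90 mm from the handle's centre along the handle's x axis, at the same height as the handle's middle. z axis square to the lens.
- rest: The loupe's dark wooden rest, fixed to the bench. Origin at the centre of its underside, x along the loupe's handle towards the lens. Base 110 x 60 mm, 10 mm high; two uprights 10 mm thick and 30 mm wide, 38 mm to either side of the origin along x, carry the handle's underside 45 mm above the bench, so the handle's centre lies above the origin at 53 mm. Low cheeks rise 5 mm beside the handle at each upright. Between the uprights there are 66 mm of free length.
- pin: The bench pin: a light wooden block 170 mm (x) by 190 mm (y), 35 mm high, with a slot in its -x edge, fixed to the bench at either side of the robot's middle. Origin at the centre of its underside. A steel gauge post, 8 mm thick, stands on it at x +66 mm, y +72 mm in its frame, its top 155 mm above the bench. It carries the brass collar and three small pieces of jewellery lie on it.
- mark (a point): Centre of the brass collar on the gauge post: a disc 24 mm across and 8 mm thick with a short brass arm that reaches 32 mm from the post's axis along the pin's -y. The height of this point, 95 to 135 mm above the bench, is the focal height for the middle of the lens. The collar slides on the post if pushed by more than about 3 N.
- rosette_top (a point): The round rosette brooch: steel, 40 mm across, a ring of eight small stones about a larger middle one, lying loose on the pin. This point is on its axis, 8 mm above its underside; its top is 13 mm above the pin.
- crescent_c (a point): Another piece on the pin, to be left alone: a crescent-shaped clip, about 42 x 21 mm, 9 mm high. This point is near its middle, 3 mm up.
- buckle_c (a point): Another piece on the pin, to be left alone: an open rectangular buckle 34 x 30 mm, 8 mm high. This point is at its middle, 2.5 mm up.
Not all that is in view belongs to the job. Leave any green, pink or turquoise look-alike of the part that bears handle alone.

How it is judged (in metres and radians):
On the way:
1. the loupe is lifted off its rest in the fingers (z of handle in the frame of rest above 0.068 m and contact force between loupe and rest below 0.05 N and contact force between loupe and the fingers above 2 N), for 0.2 s.
At the end, for the whole second after the job is handed in: Lens held by the gripper alone, touching neither pin nor rest, within 10 mm sideways of the rosette's axis and 7 mm of the collar's height, level to 0.12 rad, right way up and still; rosette, other jewellery and collar within 6, 8 and 3 mm of their start (horizontal distance between lens and rosette_top below 0.01 m and z of lens in the frame of mark between -0.007 and 0.007 m and angle between lens's own z axis and vertical below 0.12 rad and linear speed of loupe below 0.02 m/s and contact force between loupe and the fingers above 2 N and contact force between loupe and pin below 0.05 N and contact force between loupe and rest below 0.05 N and distance of rosette_top from where it was at the start of the episode below 0.006 m and distance of each of crescent_c, buckle_c from where it was at the start of the episode below 0.008 m and distance of mark from where it was at the start of the episode below 0.003 m); the arm keeps its last pose, push and grip.
It fails at once if the handle is crushed: the two fingers together press on it with more than 110 N (about 55 N each) (contact force between loupe and the fingers above 110 N).
It fails at once if the jewellery is disturbed: a piece is moved more than 6 mm (rosette) or 8 mm (the others) (distance of rosette_top from where it was at the start of the episode above 0.006 m or distance of any of crescent_c, buckle_c from where it was at the start of the episode above 0.008 m).
It fails at once if the collar is shifted by more than 3 mm (distance of mark from where it was at the start of the episode above 0.003 m).
It also fails if it takes over 37 s, if anything falls off the work surface, if the arm or the gripper's body presses on something with over 40 N, if the wrist force passes 120 N, or if a joint passes its speed limit or range.

## Working session

There is one attempt and no reset: what is moved stays moved. The work goes in short steps, Python scripts to look and compute and a shell command to move; the robot and the scene stay as the last step left them, time stands still between calls to the robot, and variables do not carry over. Pictures are saved under pics/ and viewed, about 8 in all and at most 12, crops included, and the job is handed in when it is done.

```bash
ls; mkdir -p pics; cat > h.py <<'E'
import numpy as np, cv2
from scipy.spatial.transform import Rotation as R
from workcell import env, optics, order
def cap(n,f=None):
    s=env.sense(); im=optics.capture(n)
    if f: cv2.imwrite('pics/'+f,im[:,:,::-1])
    return im,s
def T(s):
    M=np.eye(4); M[:3,:3]=R.from_euler('xyz',s['orientation']).as_matrix(); M[:3,3]=s['tool_pos']; return M
def cam(n,s=None):
    p=optics.camera_params(n); K=np.array(p['intrinsics'])
    M=np.array(p['cam_to_world']) if 'cam_to_world' in p else T(s)@np.array(p['tool_from_camera'])
    return K,M,p
def pix2z(n,uv,z,s=None):
    K,M,_=cam(n,s); d=np.linalg.inv(K)@[uv[0],uv[1],1]; d=M[:3,:3]@[d[0],-d[1],-d[2]]; o=M[:3,3]
    return o+d*(z-o[2])/d[2]
def proj(n,P,s=None):
    K,M,_=cam(n,s); q=np.linalg.inv(M)@np.append(P,1); v=K@[q[0],-q[1],-q[2]]; return v[:2]/v[2]
E
python3 - <<'E'
from h import *
ims=[cap(n,n+'0.png') for n in('scene','top','wrist')]
print({k:v for k,v in ims[0][1].items()})
for n in('scene','top','wrist'):
    print(n,cam(n,ims[0][1])[2])
    for t in('handle','lens','rest','pin','mark','rosette_top','crescent_c','buckle_c'):
        r=optics.spot_in(n,t); print(t,[(np.round(x['box']).astype(int).tolist(),round(x['p'],2)) for x in r[:4]])
cv2.imwrite('pics/a.png',cv2.resize(np.hstack([ims[0][0],ims[1][0]])[:,:,::-1],None,fx=.7,fy=.7))
E
```

```text
pics
{'time': 0.0, 'qpos': array([-1.41808890e+00,  2.21235524e-01,  1.52761255e+00,  5.00717491e-06,
        1.39471580e+00, -1.26133843e-01]), 'qd': array([ 0.00262209,  0.00021345,  0.00082577, -0.00129429, -0.00114256,
        0.00202943]), 'joint_torque': array([-2.46763066e-04, -4.96898282e+01, -3.89399314e+01,  1.16523546e-05,
        1.11185911e-02,  1.04608273e-05]), 'tool_pos': array([ 171.91005671, -600.25709392,  230.19267372]), 'orientation': array([-1.69943015,  1.5688251 ,  1.72100289]), 'ft_force': array([ 0.20529824,  0.03240315, -0.03112905]), 'ft_torque': array([-0.04010569, -0.0144554 , -0.02195125]), 'finger_gap': 0.9985720501209427}
scene {'intrinsics': array([[478.20453694,   0.        , 267.50704629],
       [  0.        , 478.20453694, 211.82210066],
       [  0.        ,   0.        ,   1.        ]]), 'cam_to_world': array([[ 7.00334683e-01, -3.65342461e-01,  6.13234227e-01,
         1.19100552e+03],
       [ 7.13647462e-01,  3.76950967e-01, -5.90436507e-01,
        -5.82925496e+02],
       [-1.54477083e-02,  8.51136214e-01,  5.24717556e-01,
         6.34307
[... 1444 characters left out ...]
]
crescent_c []
buckle_c [([345, 193, 15, 16], 0.68), ([171, 181, 38, 72], 0.2)]
wrist {'intrinsics': array([[362.81291524,   0.        , 277.01703277],
       [  0.        , 362.81291524, 209.5355285 ],
       [  0.        ,   0.        ,   1.        ]]), 'tool_from_camera': array([[-2.32138307e-04,  3.19754335e-01, -9.47500455e-01,
        -1.43130389e+02],
       [ 9.99999973e-01,  8.38138445e-05, -2.16715949e-04,
        -4.64312495e-01],
       [ 1.01177916e-05, -9.47500479e-01, -3.19754345e-01,
        -8.26738041e+01],
       [ 0.00000000e+00,  0.00000000e+00,  0.00000000e+00,
         1.00000000e+00]])}
handle []
lens []
rest []
pin []
mark []
rosette_top []
crescent_c []
buckle_c []
```

View pics/scene0.png

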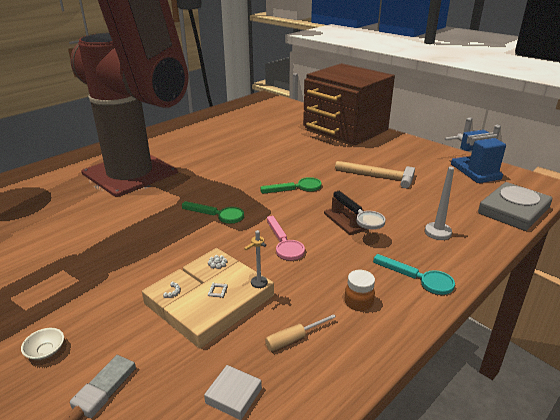

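View pics/top0.png

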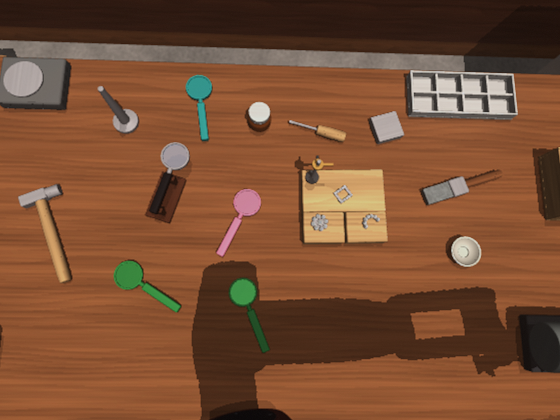

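```bash
python3 - <<'E'
from h import *
a=cv2.imread('pics/top0.png');b=cv2.imread('pics/scene0.png')
f=lambda im,x,y,w,h,k:cv2.resize(im[y:y+h,x:x+w],None,fx=k,fy=k,interpolation=cv2.INTER_CUBIC)
# tiles 400x300
t=[f(a,140,140,66,50*1+25,4)[:300,:264],f(a,295,150,100,100,3)]
u=[f(b,320,185,70,75,4),f(b,140,225,140,100,3)]
pad=lambda i:cv2.copyMakeBorder(i,0,300-i.shape[0],0,420-i.shape[1],cv2.BORDER_CONSTANT)[:, :400]
cv2.imwrite('pics/c.png',np.vstack([np.hstack([pad(x) for x in t]),np.hstack([pad(x) for x in u])]))
L=pix2z('top',(175,156),53);H=pix2z('top',(161,193),61);r=pix2z('top',(320,222),45)
print(L,H,L-H,r); print(proj('scene',L),proj('scene',H),proj('scene',r))
E
```

```text
[701.24043944 206.40935834  53.        ] [612.97880615 230.07174511  61.        ] [ 88.26163329 -23.66238677  -8.        ] [ 557.96479538 -122.14138814   45.        ]
[369.8447798  219.98960037] [345.10960618 199.32266255] [215.51812483 259.47612341]
```

View pics/c.png

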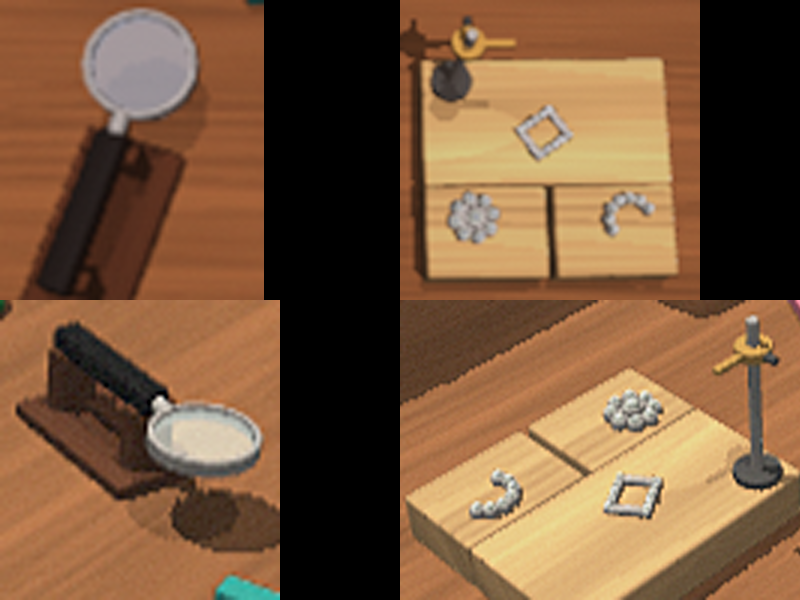

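```bash
python3 - <<'E'
from h import *
from scipy.optimize import least_squares
s=env.sense(); print(T(s).round(3))
def tri(uv):
    return least_squares(lambda P:np.concatenate([proj(n,P)-uv[n] for n in uv]),[600,-100,80]).x.round(1)
print('collar',tri({'top':(317.7,164),'scene':(257.3,241)}))
print('rosette',tri({'top':(319.7,222.3),'scene':(217.5,261)}))
print('lens',tri({'top':(175,156.2),'scene':(371,219.5)}))
for uv in [(312.3,176.7)]: print('base',pix2z('top',uv,38))
a=pix2z('top',(170.2,173),61);b=pix2z('top',(154.5,213),61);print(a,b,(a+b)/2,np.degrees(np.arctan2(*(a-b)[1::-1])))
print('pin corners',[pix2z('top',(295+x/3,150+y/3),35).round() for x,y in((22,60),(263,60),(27,277),(277,275))])
E
```

```text
[[-0.00000e+00  2.75000e-01 -9.61000e-01  1.71959e+02]
 [ 0.00000e+00 -9.61000e-01 -2.75000e-01 -6.00864e+02]
 [-1.00000e+00 -0.00000e+00  0.00000e+00  2.31280e+02]
 [ 0.00000e+00  0.00000e+00  0.00000e+00  1.00000e+00]]
collar [ 665.1 -104.6  134.4]
rosette [ 559.2 -120.5   40.7]
lens [701.8 207.4  53.5]
base [ 664.47525432 -106.25004657   38.        ]
[658.9331172  212.88356912  61.        ] [568.08659334 241.10659821  61.        ] [613.50985527 226.99508367  61.        ] -17.258302239512922
pin corners [array([681., -84.,  35.]), array([ 685., -271.,   35.]), array([513., -87.,  35.]), array([ 518., -276.,   35.])]
```

```bash
cat > plan.py <<'E'
from h import *
import sys,json
# plan.py x y z zangle_deg [n] [smax]: rows to tool-down pose, tool z at heading zangle
x,y,z,a=map(float,sys.argv[1:5]); n=int(sys.argv[5]) if len(sys.argv)>5 else 5; sm=float(sys.argv[6]) if len(sys.argv)>6 else 48
s=env.sense(); M=T(s); a=np.radians(a)
Rz=np.array([np.cos(a),np.sin(a),0]); Rx=np.array([0,0,-1.]); G=np.c_[Rx,np.cross(Rz,Rx),Rz]; g=np.array([x,y,z])
for i in range(n):
    d=g-M[:3,3]; d*=min(1,sm/max(np.linalg.norm(d),1e-9)); v=R.from_matrix(M[:3,:3].T@G).as_rotvec(); v*=min(1,.145/max(np.linalg.norm(v),1e-9))
    print(json.dumps((M[:3,:3].T@d/1000).round(4).tolist()+v.round(3).tolist()))
    M[:3,3]+=d; M[:3,:3]=M[:3,:3]@R.from_rotvec(v).as_matrix()
print('left',np.round(g-M[:3,3],1), 't',s['time'],'q6',s['qpos'][5])
E
python3 plan.py 600 230 190 -17 22
```

```text
[0.0021, -0.0349, -0.0328, -0.145, -0.0, 0.0]
[0.0021, -0.0298, -0.0375, -0.145, -0.0, 0.0]
[0.0021, -0.0241, -0.0415, -0.145, -0.0, 0.0]
[0.0021, -0.0178, -0.0445, -0.145, -0.0, 0.0]
[0.0021, -0.0112, -0.0466, -0.145, -0.0, 0.0]
[0.0021, -0.0044, -0.0478, -0.145, -0.0, 0.0]
[0.0021, 0.0026, -0.0479, -0.145, -0.0, 0.0]
[0.0021, 0.0095, -0.047, -0.145, -0.0, 0.0]
[0.0021, 0.0162, -0.0451, -0.145, -0.0, 0.0]
[0.0021, 0.0225, -0.0423, -0.145, -0.0, 0.0]
[0.0021, 0.0284, -0.0386, -0.145, -0.0, 0.0]
[0.0021, 0.0337, -0.0341, -0.145, -0.0, 0.0]
[0.0021, 0.0383, -0.0289, -0.145, -0.0, 0.0]
[0.0021, 0.042, -0.0231, -0.145, -0.0, 0.0]
[0.0021, 0.0449, -0.0168, -0.145, -0.0, 0.0]
[0.0021, 0.0469, -0.0101, -0.145, -0.0, 0.0]
[0.0021, 0.0478, -0.0032, -0.145, -0.0, 0.0]
[0.0021, 0.0478, 0.0037, -0.101, -0.0, 0.0]
[0.0021, 0.0472, 0.0085, 0.0, -0.0, -0.0]
[0.001, 0.0232, 0.0042, -0.0, -0.0, 0.0]
[0.0, 0.0, 0.0, -0.0, -0.0, 0.0]
[0.0, 0.0, 0.0, -0.0, -0.0, 0.0]
left [0. 0. 0.] t 1.35 q6 -0.12609716824115444
```

```bash
python3 -m pendant '[[0.002,-0.035,-0.033,-0.145,0,0,-1],[0.002,-0.03,-0.0375,-0.145,0,0,-1],[0.002,-0.024,-0.0415,-0.145,0,0,-1],[0.002,-0.018,-0.0445,-0.145,0,0,-1],[0.002,-0.011,-0.0465,-0.145,0,0,-1]]' && python3 plan.py 600 230 190 -17 10
```

```text
time: 1.85
tool_pos: [280.1, -385.1, 219.2]
orientation: [0.324, 1.57, -1.797]
ft_force: [1.3, -0.2, 0.9]
finger_gap: 1.001
[0.002, -0.0034, -0.0478, -0.145, 0.0, 0.0]
[0.002, 0.0036, -0.0478, -0.145, 0.0, 0.0]
[0.002, 0.0104, -0.0468, -0.145, 0.0, 0.0]
[0.002, 0.0171, -0.0448, -0.145, 0.0, 0.0]
[0.002, 0.0234, -0.0419, -0.145, 0.0, 0.0]
[0.002, 0.0292, -0.0381, -0.145, 0.0, 0.0]
[0.002, 0.0344, -0.0334, -0.145, 0.0, 0.0]
[0.002, 0.0388, -0.0281, -0.145, 0.0, 0.0]
[0.002, 0.0425, -0.0222, -0.145, 0.0, 0.0]
[0.002, 0.0453, -0.0158, -0.145, 0.0, 0.0]
left [ 98.6 189.6  -9. ] t 1.85 q6 -0.5568937711467724
```

Tracking is good.

```bash
python3 -m pendant '[[0.002,-0.003,-0.048,-0.145,0,0,-1],[0.002,0.0035,-0.048,-0.145,0,0,-1],[0.002,0.0105,-0.047,-0.145,0,0,-1],[0.002,0.017,-0.045,-0.145,0,0,-1],[0.002,0.0235,-0.042,-0.145,0,0,-1]]' && python3 -m pendant '[[0.002,0.029,-0.038,-0.145,0,0,-1],[0.002,0.0345,-0.0335,-0.145,0,0,-1],[0.002,0.039,-0.028,-0.145,0,0,-1],[0.002,0.0425,-0.022,-0.145,0,0,-1],[0.002,0.0455,-0.016,-0.145,0,0,-1]]' && python3 plan.py 600 230 190 -17 10
```

```text
time: 2.35
tool_pos: [392.0, -162.1, 210.0]
orientation: [0.578, 1.565, -0.793]
ft_force: [1.2, -0.2, 0.8]
finger_gap: 0.995
time: 2.85
tool_pos: [498.5, 64.0, 201.7]
orientation: [0.089, 1.557, -0.531]
ft_force: [0.9, -1.6, 0.1]
finger_gap: 1.002
[0.0029, 0.0478, -0.0035, -0.145, 0.006, 0.0]
[0.0029, 0.0478, 0.0035, -0.145, 0.006, 0.0]
[0.0029, 0.0468, 0.0104, -0.034, 0.001, 0.0]
[0.0029, 0.0464, 0.0119, -0.0, 0.0, -0.0]
[0.0002, 0.0028, 0.0007, -0.0, 0.0, 0.0]
[0.0, 0.0, 0.0, -0.0, 0.0, 0.0]
[0.0, 0.0, 0.0, -0.0, 0.0, 0.0]
[0.0, 0.0, 0.0, -0.0, 0.0, 0.0]
[0.0, 0.0, 0.0, -0.0, 0.0, 0.0]
[0.0, 0.0, 0.0, -0.0, 0.0, 0.0]
left [0. 0. 0.] t 2.85 q6 -0.9740384944222757
```

```bash
python3 -m pendant '[[0.003,0.048,-0.0035,-0.145,0.006,0,-1],[0.003,0.048,0.0035,-0.145,0.006,0,-1],[0.003,0.047,0.0105,-0.034,0,0,-1],[0.003,0.0465,0.012,0,0,0,-1],[0,0.003,0.001,0,0,0,-1]]' && python3 - <<'E'
from h import *
im,s=cap('wrist','w1.png'); print(s['tool_pos'],T(s)[:3,2],T(s)[:3,0])
for t in('handle','rest'):
    print(t,[(np.round(x['box'],1).tolist(),round(x['p'],2)) for x in optics.spot_in('wrist',t)[:3]])
print(proj('wrist',[613.5,230,61],s),proj('wrist',[702,207,53],s))
E
```

```text
time: 3.35
tool_pos: [602.2, 243.4, 188.5]
orientation: [0.177, 1.568, -0.098]
ft_force: [-0.3, -0.3, -0.2]
finger_gap: 1.004
[602.19285614 243.44273077 188.5227857 ] [ 0.96238595 -0.27167445  0.00250533] [ 2.53263036e-03 -2.50122295e-04 -9.99996762e-01]
handle [([252.9, 368.1, 51.1, 67.5], 0.91), ([8.2, 25.4, 16.4, 49.6], 0.83), ([270.7, 245.6, 73.2, 187.2], 0.6)]
rest [([272.5, 199.4, 71.4, 126.2], 0.94)]
[263.8088761  215.66326019] [267.4517156  309.02957635]
```

View pics/w1.png

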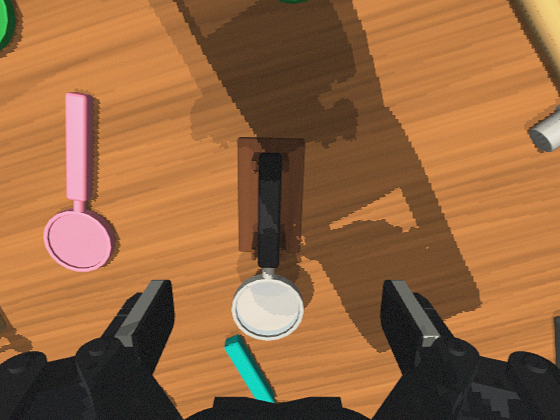

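```bash
python3 - <<'E'
from h import *
s=env.sense()
a=pix2z('wrist',(270.3,153),61,s);b=pix2z('wrist',(268.3,267),61,s);l=pix2z('wrist',(268,306.5),56,s)
print(a,b,l); d=l-(a+b)/2; print((a+b)/2,np.linalg.norm(b-a),np.linalg.norm(d[:2]),np.degrees(np.arctan2(d[1],d[0])))
E
python3 plan.py 622 225 110 -15.4 4
```

```text
[566.18455731 243.94630522  61.        ] [657.51105336 215.5342372   61.        ] [697.41494779 203.39852315  56.        ]
[611.84780534 229.74027121  61.        ] 95.64399871867393 89.53001484764509 -17.110923123726202
[0.0458, -0.0043, 0.0136, -0.009, 0.003, 0.001]
[0.0342, -0.0033, 0.0102, -0.0, 0.0, 0.0]
[0.0, 0.0, 0.0, -0.0, -0.0, 0.0]
[0.0, 0.0, 0.0, -0.0, -0.0, 0.0]
left [0. 0. 0.] t 3.5 q6 -1.0339878680514083
```

```bash
python3 plan.py 621.5 226.6 100 -17.1 3
```

```text
[0.0464, -0.0031, 0.0118, 0.02, 0.003, 0.001]
[0.0436, -0.0028, 0.0112, 0.0, 0.0, 0.0]
[0.0, 0.0, 0.0, -0.0, 0.0, -0.0]
left [0. 0. 0.] t 3.5 q6 -1.0339878680514083
```

```bash
python3 -m pendant '[[0.046,-0.003,0.012,0.02,0.003,0.001,-1],[0.043,-0.003,0.011,0,0,0,-1],[0,0,0,0,0,0,-1]]' && python3 plan.py 621.5 226.6 36 -17.1 5 25
python3 - <<'E'
from h import *
im,s=cap('wrist','w2.png')
E
```

```text
time: 3.8
tool_pos: [623.3, 222.9, 103.9]
orientation: [0.355, 1.564, 0.053]
ft_force: [-2.1, -0.2, -0.8]
finger_gap: 1.004
[0.0249, 0.0011, -0.0012, -0.004, 0.007, -0.002]
[0.025, 0.0011, -0.001, -0.0, 0.0, -0.0]
[0.018, 0.0008, -0.0007, -0.0, -0.0, 0.0]
[0.0, 0.0, 0.0, -0.0, 0.0, 0.0]
[0.0, 0.0, 0.0, -0.0, 0.0, 0.0]
left [0. 0. 0.] t 3.8 q6 -1.0433204801042903
```

View pics/w2.png

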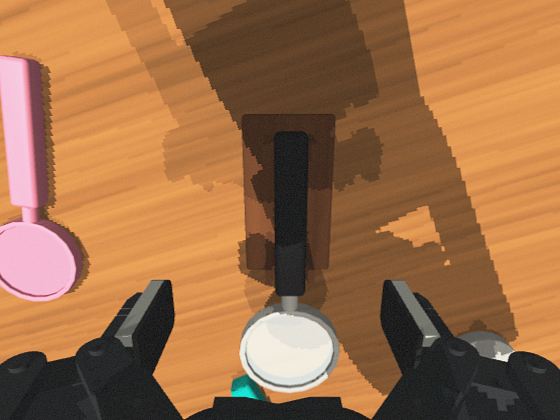

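```bash
python3 - <<'E'
from h import *
s=env.sense(); print(s['tool_pos'])
a=pix2z('wrist',(291,131),61,s);b=pix2z('wrist',(289,295),61,s);l=pix2z('wrist',(290,347),56,s)
d=l-(a+b)/2; print((a+b)/2,np.linalg.norm(b-a),np.linalg.norm(d[:2]),np.degrees(np.arctan2(d[1],d[0])),l, np.degrees(np.arctan2(*(b-a)[1::-1])))
E
python3 plan.py 621.5 226.6 36 -17.1 5 25
```

```text
[624.59790912 223.58411223 107.30508503]
[615.54006817 234.75534702  61.        ] 96.76910777658306 90.55384752517413 -16.4797662375832 [702.37396128 209.06732823  56.        ] -17.284767205935072
[0.0249, 0.0006, -0.0016, -0.003, 0.01, -0.005]
[0.025, 0.0007, -0.0013, -0.0, 0.0, -0.0]
[0.0214, 0.0006, -0.0012, -0.0, -0.0, 0.0]
[0.0, 0.0, 0.0, -0.0, 0.0, 0.0]
[0.0, 0.0, 0.0, -0.0, 0.0, 0.0]
left [0. 0. 0.] t 3.85 q6 -1.042963469619484
```

```bash
python3 -m pendant '[[0.02,0.003,-0.001,0,0.008,0,-1],[0,0,0,0,0,0,-1],[0,0,0,0,0,0,-1],[0,0,0,0,0,0,-1]]'; python3 - <<'E'
from h import *
for i in range(3):
    im,s=cap('wrist'); print(s['tool_pos'],T(s)[:3,0],s['qd'].round(3))
    m=optics.outline_of('wrist','handle')
    for r in m[:3]: print(np.round(r['box'],1),round(r['p'],2))
    g=(im.max(2)<60).astype(np.uint8); g[300:]=0; g[:,:230]=0; g[:,350:]=0
    n,lab,st,c=cv2.connectedComponentsWithStats(g); print([(st[k].tolist(),c[k].round(1)) for k in range(1,n) if st[k,4]>800])
cv2.imwrite('pics/w3.png',im[:,:,::-1])
print(proj('wrist',[613.5,230,61],s))
E
```

```text
time: 4.25
tool_pos: [628.5, 225.5, 99.0]
orientation: [0.713, 1.554, 0.408]
ft_force: [-0.0, 0.2, 0.2]
finger_gap: 0.999
[628.54081541 225.50327074  99.04579354] [ 0.01524407  0.00658613 -0.99986211] [-0.001 -0.04  -0.018  0.001  0.009 -0.002]
[244.  385.4  32.4  25.4] 0.96
[283.6 255.8 101.9 270.1] 0.69
[ 34.6 175.6  69.3 252.5] 0.59
[([254, 123, 56, 171, 6110], array([282.5, 205.5]))]
[629.15063129 225.78275514  99.3227415 ] [ 0.01656471  0.0068808  -0.99983912] [ 0.001  0.014  0.006  0.002 -0.004  0.   ]
[ 36.1 174.7  72.3 253.9] 0.8
[244.8 385.9  38.6  26.6] 0.76
[281.5 254.9 100.4 273.5] 0.69
[([253, 122, 56, 170, 6118], array([281.5, 204.4]))]
[628.40652538 225.68498076  97.91565841] [ 0.0144968   0.00647969 -0.99987392] [ 0.     0.012  0.008  0.001 -0.001 -0.001]
[ 37.2 177.4  71.6 255.5] 0.95
[284.3 257.3 101.4 266.6] 0.69
[244.8 388.3  34.1  21.4] 0.69
[([253, 123, 57, 172, 6154], array([282.1, 206.5]))]
[274.46180217 219.37130011]
```

View pics/w3.png

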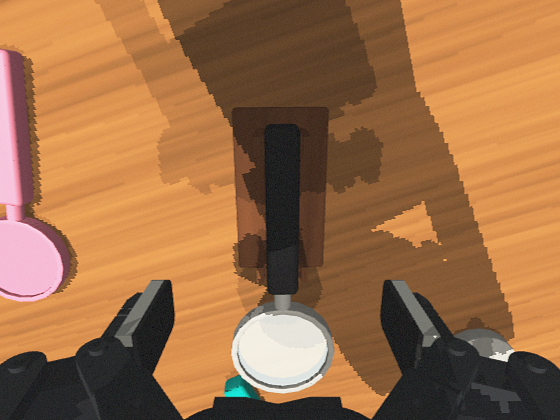

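```bash
cat > near.py <<'E'
from h import *
import sys
u0,v0,u1,v1,ul,vl=map(float,sys.argv[1:7])
s=env.sense(); M=T(s)
a,b=[pix2z('wrist',p,61,s) for p in((u0,v0),(u1,v1))]; l=pix2z('wrist',(ul,vl),56,s); c=(a+b)/2; d=l-c
print('pos',s['tool_pos'].round(1),'c',c.round(1),'len',np.linalg.norm(b-a),np.linalg.norm(d[:2]),'yaw',np.degrees(np.arctan2(d[1],d[0])),np.degrees(np.arctan2(*(b-a)[1::-1])))
print('tool-frame offset of c',(M[:3,:3].T@(c-M[:3,3])).round(1),'toolz',np.degrees(np.arctan2(M[1,2],M[0,2])))
E
python3 near.py 282.5 124 283 294 282.5 347
```

```text
pos [627.9 225.6  96.9] c [612.  234.8  61. ] len 94.11790890341192 87.8059928734271 yaw -17.19797173752196 -17.009622316096237
tool-frame offset of c [ 35.7   3.6 -18.2] toolz -17.471265524785437
```

```bash
python3 plan.py 622 230.3 60 -17.1 3 20
```

```text
[0.0196, 0.0012, -0.0039, -0.006, 0.011, -0.01]
[0.0173, 0.0013, -0.0033, 0.0, -0.0, 0.0]
[0.0, 0.0, 0.0, 0.0, 0.0, -0.0]
left [0. 0. 0.] t 4.55 q6 -1.0418416191664328
```

```bash
python3 -m pendant '[[0.0195,0.0015,-0.004,-0.006,0.011,-0.01,-1],[0.0175,0.0015,-0.003,0,0,0,-1],[0,0,0,0,0,0,-1],[0,0,0,0,0,0,-1]]'; python3 - <<'E'
from h import *
im,s=cap('wrist','w4.png'); print(s['tool_pos'],T(s)[:3,0])
g=(im.max(2)<60).astype(np.uint8)
for v in range(110,300,20):
    r=np.where(g[v,230:330])[0]+230; print(v,r.min() if len(r) else 0,r.max() if len(r) else 0,len(r))
E
python3 plan.py 622 230.3 36 -17.1 3 20
```

```text
time: 4.95
tool_pos: [620.8, 231.2, 55.5]
orientation: [-2.51, 1.566, -2.808]
ft_force: [1.2, 0.4, 0.4]
finger_gap: 1.001
[620.79814238 231.19322479  55.51045257] [-0.00457811 -0.00158789 -0.99998826]
110 0 0 0
130 0 0 0
150 0 0 0
170 255 300 46
190 256 299 44
210 256 299 44
230 256 299 44
250 257 298 42
270 257 297 41
290 257 302 44
[0.0192, -0.0002, 0.0019, 0.001, -0.005, 0.003]
[0.0, 0.0, 0.0, -0.0, 0.0, -0.0]
[0.0, 0.0, 0.0, -0.0, 0.0, 0.0]
left [0. 0. 0.] t 5.0 q6 -1.0352681779103503
```

View pics/w4.png

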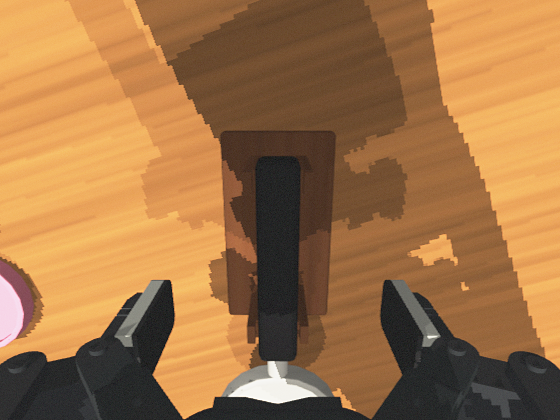

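```bash
python3 near.py 277.5 157 277.5 360 277 395; python3 -m pendant '[[0.019,0,0.002,0.001,-0.005,0.003,-1],[0,0,0,0,0,0,-1]]';python3 plan.py 622 230.3 36 -17.1 1 20
```

```text
pos [620.3 231.1  55.2] c [611.5 234.7  61. ] len 94.5094937912111 72.86962185430328 yaw -17.229039168642803 -17.02270934050829
tool-frame offset of c [-5.8  0.8 -9.5] toolz -17.047062885541635
time: 5.2
tool_pos: [622.7, 230.6, 36.5]
orientation: [0.061, 1.57, -0.237]
ft_force: [-0.3, 0.1, -0.4]
finger_gap: 0.998
[0.0005, -0.0005, -0.0006, 0.0, 0.001, -0.0]
left [0. 0. 0.] t 5.2 q6 -1.035929477746521
```

```bash
python3 -m pendant '[[0,0,0,0,0,0,1],[0,0,0,0,0,0,1],[0,0,0,0,0,0,1],[0,0,0,0,0,0,1],[0,0,0,0,0,0,1]]' 30; python3 -m pendant '[[0,0,0,0,0,0,1],[0,0,0,0,0,0,1],[0,0,0,0,0,0,1]]' 30; python3 plan.py 622.5 230.5 36 -17.1 1 20
```

```text
time: 5.7
tool_pos: [625.3, 231.2, 41.1]
orientation: [0.46, 1.565, 0.162]
ft_force: [-0.9, -0.5, -0.6]
finger_gap: 0.201
time: 6.0
tool_pos: [625.3, 231.2, 41.3]
orientation: [0.461, 1.565, 0.163]
ft_force: [-0.5, -0.4, 0.5]
finger_gap: 0.201
[0.0052, -0.0015, -0.0025, 0.0, 0.006, -0.003]
left [0. 0. 0.] t 6.0 q6 -1.0359640073942906
```

```bash
python3 -m pendant '[[-0.01,0,0,0,0,0,1],[-0.015,0,0,0,0,0,1],[-0.02,0,0,0,0,0,1],[-0.02,0,0,0,0,0,1],[0,0,0,0,0,0,1]]'; python3 - <<'E'
from h import *
im,s=cap('wrist'); sc,_=cap('scene'); print(s['tool_pos'],T(s)[:3,0],s['finger_gap'],s['ft_force'],s['ft_torque'])
c=cv2.resize(sc[130:260,290:450],(560,455))
cv2.imwrite('pics/l1.png',cv2.resize(np.vstack([im,c])[:,:,::-1],None,fx=.68,fy=.68))
E
```

```text
time: 6.5
tool_pos: [624.8, 231.2, 111.6]
orientation: [0.464, 1.565, 0.166]
ft_force: [0.4, -0.4, -0.2]
finger_gap: 0.204
[624.82946158 231.17567034 111.57102882] [ 0.00602579  0.00100758 -0.99998134] 0.20398033442423075 [ 0.36749561 -0.35459983 -0.24430632] [ 0.0345014  -0.02901744 -0.05230023]
```

View pics/l1.png

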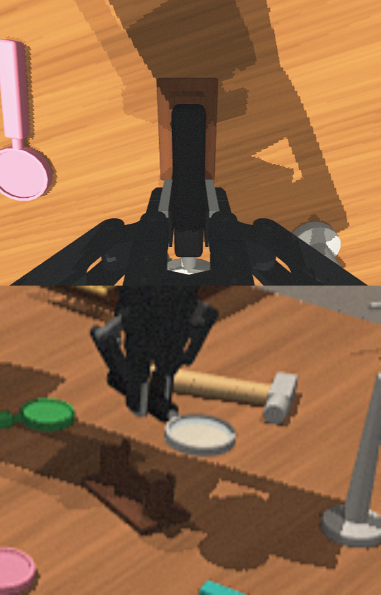

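```bash
python3 - <<'E'
from h import *
for z in(155,140,134,128,35): print(z,proj('scene',[665,-105.5,z]),proj('top',[665,-105.5,z]))
print(proj('scene',[559.3,-121,48]),proj('top',[559.3,-121,48]))
K,M,_=cam('scene');print(np.linalg.norm(M[:3,3]-[665,-105,130]))
im,s=cap('scene')
c=[cv2.resize(im[220:300,235:280],None,fx=7,fy=7,interpolation=cv2.INTER_CUBIC)]
t,_=cap('top'); c.append(cv2.resize(t[150:230,300:340],None,fx=7,fy=7,interpolation=cv2.INTER_CUBIC))
cv2.imwrite('pics/col.png',np.hstack(c)[:,:,::-1])
E
python3 plan.py 520 -20 230 -17.1 10
```

```text
155 [256.18696177 231.83272345] [319.19656424 160.65355364]
140 [256.41838016 238.71809222] [318.16253235 162.91833045]
134 [256.509771   241.43723505] [317.75879122 163.80261993]
128 [256.60050049 244.13670091] [317.36051911 164.67493098]
35 [257.92730847 283.61308978] [311.81163514 176.82831212]
[216.26743059 258.32749173] [319.67883341 221.17521155]
871.4473691345804
[-0.02, -0.0435, -0.0038, 0.0, -0.002, 0.002]
[-0.0201, -0.0434, -0.0038, 0.0, 0.0, -0.0]
[-0.0201, -0.0434, -0.0038, 0.0, 0.0, 0.0]
[-0.0201, -0.0434, -0.0038, 0.0, 0.0, -0.0]
[-0.0201, -0.0434, -0.0038, 0.0, 0.0, -0.0]
[-0.0201, -0.0434, -0.0038, 0.0, 0.0, -0.0]
[-0.0039, -0.0084, -0.0007, 0.0, 0.0, -0.0]
[0.0, 0.0, 0.0, 0.0, 0.0, -0.0]
[0.0, 0.0, 0.0, 0.0, 0.0, -0.0]
[0.0, 0.0, 0.0, 0.0, 0.0, -0.0]
left [0. 0. 0.] t 6.7 q6 -1.0359389182468506
```

View pics/col.png

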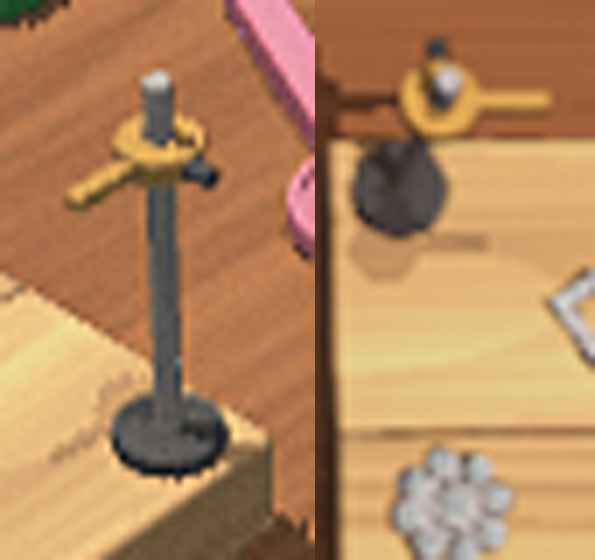

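```bash
python3 -m pendant '[[-0.02,-0.01,-0.001,0,-0.002,0.002,1],[-0.02,-0.022,-0.002,0,0,0,1],[-0.02,-0.03,-0.003,0,0,0,1],[-0.015,-0.03,-0.003,0,0,0,1],[-0.01,-0.03,-0.003,0,0,0,1]]'; python3 plan.py 486 -97.6 200 -17.1 8 36
```

```text
time: 7.2
tool_pos: [567.7, 116.2, 182.7]
orientation: [-2.733, 1.554, -3.026]
ft_force: [0.6, -1.0, -0.8]
finger_gap: 0.199
[-0.0024, -0.0358, -0.0026, 0.005, -0.016, 0.007]
[-0.0027, -0.0358, -0.0024, -0.0, -0.0, 0.0]
[-0.0027, -0.0358, -0.0024, -0.0, 0.0, -0.0]
[-0.0027, -0.0358, -0.0024, -0.0, 0.0, 0.0]
[-0.0027, -0.0358, -0.0024, -0.0, 0.0, 0.0]
[-0.0027, -0.0358, -0.0024, -0.0, 0.0, 0.0]
[-0.001, -0.0135, -0.0009, -0.0, 0.0, 0.0]
[0.0, 0.0, 0.0, -0.0, 0.0, 0.0]
left [0. 0. 0.] t 7.2 q6 -1.211044815160289
```

```bash
python3 -m pendant '[[-0.0025,-0.036,-0.0025,0.005,-0.016,0.007,1],[-0.0025,-0.036,-0.0025,0,0,0,1],[-0.0025,-0.036,-0.0025,0,0,0,1],[-0.0025,-0.036,-0.0025,0,0,0,1],[-0.0025,-0.03,-0.0025,0,0,0,1]]'; python3 plan.py 486 -97.6 200 -17.1 4 25
```

```text
time: 7.7
tool_pos: [499.0, -51.6, 191.2]
orientation: [-2.992, 1.564, 2.995]
ft_force: [0.2, -0.7, -1.2]
finger_gap: 0.203
[-0.0045, -0.0246, 0.0005, 0.002, -0.006, 0.001]
[-0.0043, -0.0232, 0.0005, 0.0, -0.0, -0.0]
[0.0, 0.0, 0.0, 0.0, -0.0, 0.0]
[0.0, 0.0, 0.0, 0.0, 0.0, 0.0]
left [0. 0. 0.] t 7.7 q6 -1.5340319559256768
```

```bash
python3 -m pendant '[[-0.002,-0.0245,0,0.002,-0.006,0.001,1],[0,-0.018,0,0,0,0,1],[0,-0.005,0,0,0,0,1]]'; python3 plan.py 486 -97.6 125 -17.1 5 20
```

```text
time: 8.0
tool_pos: [481.0, -101.0, 189.8]
orientation: [-3.04, 1.564, 2.941]
ft_force: [-0.6, 0.6, 0.1]
finger_gap: 0.207
[0.0199, 0.0015, 0.0013, -0.004, -0.006, 0.001]
[0.0199, 0.0014, 0.0012, -0.0, 0.0, -0.0]
[0.0199, 0.0014, 0.0012, -0.0, 0.0, 0.0]
[0.0051, 0.0004, 0.0003, -0.0, 0.0, 0.0]
[0.0, 0.0, 0.0, -0.0, 0.0, 0.0]
left [0. 0. 0.] t 8.0 q6 -1.6345436358746603
```

```bash
python3 -m pendant '[[0.02,0.0015,0.0015,-0.004,-0.006,0.001,1],[0.02,0.0015,0.001,0,0,0,1],[0.015,0.001,0.001,0,0,0,1],[0.005,0,0,0,0,0,1],[0,0,0,0,0,0,1]]'; python3 plan.py 486 -97.6 122 -17.1 1 20; python3 - <<'E'
from h import *
im,s=cap('scene'); t,_=cap('top'); print(s['tool_pos'],T(s)[:3,0],s['finger_gap'])
L=s['tool_pos']+T(s)[:3,:3]@[-12,0,76.5]; print('pred lens',L,proj('scene',L),proj('top',L))
f=lambda im,x,y:cv2.resize(im[y:y+100,x:x+100],None,fx=4,fy=4,interpolation=cv2.INTER_CUBIC)
cv2.imwrite('pics/p1.png',np.hstack([f(im,175,180),f(t,270,145)])[:,:,::-1])
E
```

```text
time: 8.5
tool_pos: [484.0, -96.3, 124.7]
orientation: [2.785, 1.565, 2.484]
ft_force: [-0.6, -0.9, -0.9]
finger_gap: 0.204
[0.0027, -0.0006, 0.0023, -0.002, -0.006, -0.002]
left [0. 0. 0.] t 8.5 q6 -1.628692099406544
[484.01325606 -96.31478487 124.736116  ] [-0.00468762  0.00361721 -0.99998247] 0.20426285066205466
pred lens [ 557.14221339 -118.99553929  136.31147684] [213.08875818 220.83115507] [324.95997805 214.84626885]
```

View pics/p1.png

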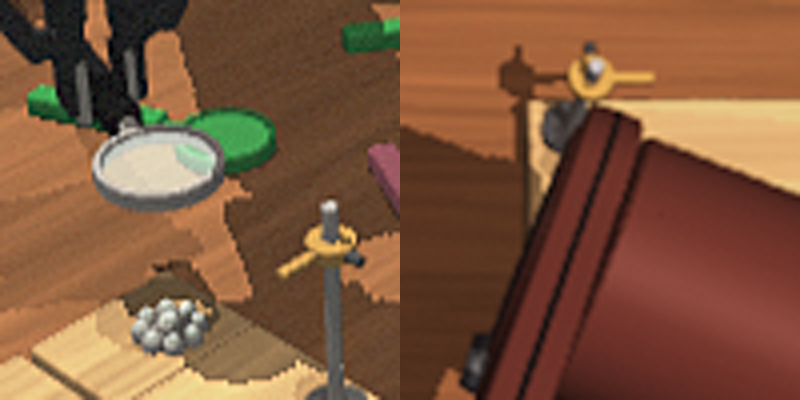

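```bash
cat > ring.py <<'E'
from h import *
s=env.sense(); M=T(s); print(s['tool_pos'].round(1),s['finger_gap'])
Rm=M[:3,:3]; g=s['tool_pos']+Rm@[-12,0,0]
for p in(-.1,-.05,0,.05,.1):   # sag of lens end
  for roll in ((-.1,0,.1) if p==0 else (0,)):
    ax=Rm@R.from_rotvec([0,0,0]).as_matrix()
    d=np.cos(p)*M[:3,2]+np.sin(p)*M[:3,0]; y=np.cos(roll)*M[:3,1]+np.sin(roll)*np.cross(d,M[:3,1]); n=np.cross(d,y)
    c=g+76.5*d; th=np.linspace(0,2*np.pi,60)
    P=np.array([proj('scene',c+32*(np.cos(t)*d+np.sin(t)*y)+h*n) for t in th for h in(-5,5)])
    (cx,cy),(a,b),an=cv2.fitEllipse(cv2.convexHull(P.astype(np.float32)))
    print(p,roll,'box',P.min(0).round(1),P.max(0).round(1),'ell',round(a,1),round(b,1),round(an,1),'c',c.round(1))
E
python3 ring.py; python3 - <<'E'
from h import *
im,s=cap('scene')
for r in optics.outline_of('scene','lens')[:5]: print(np.round(r['box'],1),round(r['p'],2))
E
```

```text
[484.7 -96.7 125.9] 0.20441338185080332
-0.1 0 box [195.7 207.3] [229.6 227.3] ell 19.9 35.8 82.8 c [ 557.5 -119.3  145.3]
-0.05 0 box [195.9 208.4] [229.8 229.7] ell 21.2 35.4 83.7 c [ 557.7 -119.4  141.5]
0 -0.1 box [196.3 210.1] [229.8 231.4] ell 21.6 35.3 91.0 c [ 557.8 -119.4  137.7]
0 0 box [196.2 209.6] [229.9 231.9] ell 22.5 35.1 84.7 c [ 557.8 -119.4  137.7]
0 0.1 box [196.1 208.9] [229.9 232.6] ell 23.2 35.0 78.3 c [ 557.8 -119.4  137.7]
0.05 0 box [196.3 210.6] [229.9 234.1] ell 23.7 34.9 85.9 c [ 557.7 -119.3  133.8]
0.1 0 box [196.5 211.7] [229.9 236.3] ell 24.8 34.6 87.0 c [ 557.4 -119.3  130. ]
[214.4 211.8  36.9  36.6] 0.9
[291.7 185.9  59.   17.6] 0.87
[213.5 212.2  66.6  21.8] 0.87
[286.  238.1  40.8  43.5] 0.77
[415.5 274.4  82.7  37.5] 0.77
```

```bash
python3 plan.py 486 -98 122 -17.1 1 20; python3 -m pendant '[[0.003,-0.001,0.002,-0.002,-0.004,-0.002,1],[0,0,0,0,0,0,1],[0,0,0,0,0,0,1]]'; python3 - <<'E'
from h import *
A=[]
for i in range(6):
    im,s=cap('scene'); A.append(np.r_[s['tool_pos'],T(s)[:3,0]]); 
print(np.mean(A,0).round(3),np.std(A,0).round(3),s['qd'].round(3),s['finger_gap'])
E
python3 plan.py 486 -98 122 -17.1 1 20
```

```text
[0.0049, -0.0006, 0.0008, -0.002, -0.001, -0.002]
left [0. 0. 0.] t 8.7 q6 -1.6289158935956878
time: 9.0
tool_pos: [488.6, -99.3, 125.6]
orientation: [-0.108, 1.564, -0.406]
ft_force: [-0.6, 0.6, -1.4]
finger_gap: 0.203
[ 4.88402e+02 -9.92440e+01  1.25468e+02  6.00000e-03 -3.00000e-03
 -1.00000e+00] [0.125 0.051 0.139 0.    0.    0.   ] [-0.001  0.002 -0.     0.    -0.     0.001] 0.20255351491944368
[0.0032, 0.0005, -0.0025, 0.0, 0.006, 0.001]
left [0. 0. 0.] t 9.3 q6 -1.630844521732901
```

```bash
python3 -m pendant '[[0.003,0.0005,-0.0025,0,0.006,0.001,1],[0,0,0,0,0,0,1]]'; python3 - <<'E'
from h import *
A=[]
for i in range(6):
    im,s=cap('scene'); A.append(np.r_[s['tool_pos'],T(s)[:3,0]]); 
print(np.mean(A,0).round(3),np.std(A,0).round(3),s['finger_gap'])
E
python3 plan.py 486 -98 122 -17.1 1 20
```

```text
time: 9.5
tool_pos: [485.7, -97.8, 121.9]
orientation: [2.602, 1.57, 2.304]
ft_force: [-0.3, 0.3, -0.6]
finger_gap: 0.197
[486.142 -98.007 122.356   0.      0.     -1.   ] [0.224 0.11  0.225 0.    0.    0.   ] 0.20293012335767163
[0.0006, 0.0, -0.0004, -0.0, 0.001, -0.0]
left [0. 0. 0.] t 9.8 q6 -1.630852331931497
```

Within half a millimetre and level. One last check against the picture.

```bash
python3 ring.py | sed -n '1p;5p'; python3 - <<'E'
from h import *
im,s=cap('scene'); w,_=cap('wrist')
f=lambda im,x,y:cv2.resize(im[y:y+100,x:x+100],(420,420),interpolation=cv2.INTER_CUBIC)
cv2.imwrite('pics/p2.png',np.hstack([f(im,175,180),w[:,90:470]])[:,:,::-1])
E
```

```text
[486.4 -98.1 122.6] 0.2041352830897648
0 0 box [196.3 211.4] [230.  233.8] ell 22.5 35.1 84.7 c [ 559.5 -120.6  134.7]
```

View pics/p2.png

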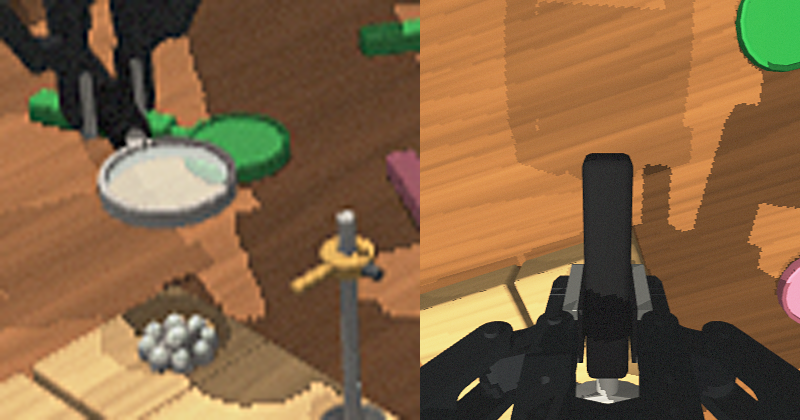

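```bash
python3 -c "
from h import *
s=env.sense();print(s['time'],s['tool_pos'],s['finger_gap']);print(order.finish_job())"
```

```text
9.9 [486.33773373 -98.10239738 122.59170363] 0.20141147096368495
the job is handed in; nothing more can be done
None
```

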